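Clamp the display cube with the screw collar

ROBOT

A 6-joint arm with a two-finger parallel gripper is mounted at the origin on the work surface. World frame = base frame: x ahead of the robot, y to its left, z up, the work surface at z = 0. Lengths are in m, angles in degrees, forces in N, time in s.
With the tool pointing down it reaches from about 0.3 to 0.75 m from the base axis. Payload 8.5 kg.
Tool frame: the origin (TCP) lies at the very end of the fingers, on their centre line; the grasp point (between the pads) lies 19 mm behind it (env.pinch_z is the distance from the TCP to the grasp point, in m); z points along the fingers, y is the line along which they close (so a half turn about z gives the same grasp; the last joint's range is limited). The gripper opens to 85 mm and grips with 20 to 120 N. Pads are 22 mm wide; open, the fingers measure 114 mm over their backs; the gripper's body (76 mm by 85 mm) begins 54 mm behind the grasp point. The pads swing forward as they close: fully open they stand 13 mm farther back than shut.
Start: joints at [63.638, 21.807, 74.336, -0, 83.858, -12.336], TCP at [0.133, 0.534, 0.231] pointing down, gripper open.
Joint ranges: [-178.18, 178.18], [-50.72, 133.34], [12.68, 142.11], [-81.47, 261.47], [9.98, 163.14], [-165.26, 165.26]. Speed limits (degrees/s): [136.94, 136.94, 180, 180, 180, 180].

INTERFACE

Orientations are given as a 3x3 rotation matrix whose columns are the frame's x, y, z axes.
In Python, from rig import env, viewer gives the robot as it stands.
- The arm moves only by the tool drive_tool, never from a script. Its argument "series" is a list of rows, each a list of 3 entries, a list of its own where there are three numbers: the shift along the tool's x, y, z in m, then the turn about the tool's z in degrees, then the finger opening in m, from 0 to 0.0854. A call has 1 to 20 rows; each row is the pose to reach, as a shift and turn from the pose commanded when the call began, along the tool's axes at that moment; what a row does not reach only later rows make up. A row lasts 1/10 s, in which the tool goes at most 50 mm and 8.59 degrees, less where a joint would pass 70% of its speed; a pose out of reach is approached as far as the arm can. A call with a gripper value outside its range is refused whole. The fingers move at their own pace and stop on an object; "newtons" is the grip in N (left out, the last holds). Time passes only in rows, so rows that repeat a pose let the fingers close. It gives the time, the measured TCP pose, the force, the opening and the grip force at its end, in the units of the state.
- env.observe(): the state, without advancing time (a new reading comes with each control period).
- viewer.get_image(name): name is "side" or "top"; returns a dict with "img" (384x512x3 uint8, red, green, blue), "depth" (384x512 float32, m along the optical axis (not along the pixel's ray), 0 where there is no reading), "camera_matrix" (3x3 intrinsics, pixels), "rvec" (rotation vector, rad) and "tvec" (3), from world to camera coordinates, as OpenCV has them. Camera axes: x right, y down, z forward; pixel columns grow to the right and rows downward; lengths in m; the calibration is good to about 2 mm. A picture is of the moment at which its call begins.
- env.close_job(): hands the job in; it is judged then, once.
The state is a dict: "time_s": time; "q": joint angles; "qvel": joint speeds; "joint_efforts": joint torques, N m; "position": TCP position; "tool_rot": TCP orientation; "ft_force": force on the tool from outside, world axes, zero at the start; "wrist_torque": the same for the moment, N m; "grip_width": finger opening in m; "gripper_force": force on a finger pad.
Only numpy, scipy, OpenCV 4.12 (cv2) and the standard library are available. Lean on these libraries where they do the work, as an engineer would, in place of code of your own. Each camera call takes 0.05 s, during which the arm holds its last target. There are 200 camera calls.

TASK

Spin the knurled collar down its threaded post until its flange bears snugly on the lid of the acrylic display cube, squeezing the cube's cushion by about two millimetres, so that the cube cannot rattle but is not pressed hard. Then let go and leave everything else on the shelf where it is.

Things in the scene. Friction and masses are not known exactly. Their poses are not given: they have to be found in the camera images.
- stand: Fixed display stand: pine board 130 x 200 mm, 18 mm thick (x -65..65, y -60..140 mm in its own frame). Origin: on the axis of the upright threaded post, at the table surface; +z up, +y towards the cube's tray.
- post_top (a point): Top end of the fixed steel post, 20 mm diameter, 176 mm above the table, on its axis. It stands out of the collar's top by 8 to 30 mm.
- collar: Aluminium screw collar round the post. Origin: on the post's axis at the collar's UNDERSIDE. Flange 90 mm diameter, 8 mm thick (0 to 8 mm above the origin). Right-hand thread with a long lead: clockwise seen from above lowers it by 4 mm per radian, so it sinks while it turns. It starts 10 to 19 mm clear above the cube's lid: 2.5 to 5 rad of turning and more than one grasp.
- collar_grip (a point): Middle of the collar's knurled round drum (56 mm diameter, from 8 to 40 mm above the collar's underside; this point at 24 mm, on the axis). Can be gripped across the diameter from above at any yaw. The thread has a steady friction of about 0.12 N m and stays where it is left; on the cube, turning gets stiffer.
- cube: Closed clear acrylic display cube, 80 mm each way, 0.2 to 0.4 kg, brass trophy inside. Origin: centre of its underside. It stands loose in a tray with a 10 mm high rim (2 mm play each side) 70 mm to the stand's +y side. The tray rests on a springy cushion and sinks 1 mm per 5 N, at most 7 mm: squeezed 2 mm, the collar presses with about 10 N. The cube stays in its tray.
- cube_lid (a point): Centre of the cube's lid (its top face, 80 mm above its underside). The collar's flange overhangs the lid's edge next to the post by about 15 mm.
- speaker: Bystander: small aluminium speaker 70 x 75 x 85 mm, loose, next to the stand. Origin: centre of its underside.
- controller: Bystander: yellow game controller about 75 x 160 x 35 mm, loose. Origin: under its centre.
- bowl: Bystander: glazed ceramic bowl 140 mm across, 60 mm high, loose. Origin: centre of its underside.
- gamecase: Bystander: flat grey plastic game case 135 x 105 x 14 mm, lying loose. Origin: centre of its underside.
There are look-alikes about, which are no part of the job. What is shaped like the cube but blue or purple is not meant.

How it is judged:
By the outcome, as a careful person would: the job done as asked, in the order asked, and still so for the second after the job is handed in, with the robot touching nothing.
It also fails if it takes over 64 s, if anything falls off the work surface, if the arm or the gripper's body presses on something with over 40 N, if the wrist force passes 120 N, or if a joint passes its speed limit or range.

## Working session

There is one attempt and no reset: what is moved stays moved. The work goes in short steps, Python scripts to look and compute and a tool call to move; the robot and the scene stay as the last step left them, time stands still between calls to the robot, and variables do not carry over. Pictures are saved under pics/ and viewed, at most 10 in all, crops included, and the job is handed in when it is done.

Besides the shell and the picture viewer there is one more tool, called after "Emit:" as name(argument=value, ...), one argument or row to a line, values as JSON. drive_tool: Moves the arm, as the interface text tells. Its arguments: {"type":"object","properties":{"series":{"type":"array"},"newtons":{"type":"number"}},"required":["series"]}

```bash
mkdir -p pics
cat > h.py <<'E'
import numpy as np, cv2
from rig import env, viewer
def shot(n, name=None):
    d=viewer.get_image(n)
    if name: cv2.imwrite(f'pics/{name}.png', d['img'][:,:,::-1])
    return d
def pts(d):
    """world point per pixel (384x512x3) from depth"""
    K=d['camera_matrix'];R=cv2.Rodrigues(np.array(d['rvec'],float))[0];t=np.array(d['tvec'],float).ravel()
    v,u=np.mgrid[:384,:512]
    z=d['depth'];c=np.stack([(u-K[0,2])/K[0,0]*z,(v-K[1,2])/K[1,1]*z,z],-1)
    return (c-t)@R
def ray(d,u,v,h):
    K=d['camera_matrix'];R=cv2.Rodrigues(np.array(d['rvec'],float))[0];t=np.array(d['tvec'],float).ravel()
    o=-R.T@t; r=R.T@np.array([(u-K[0,2])/K[0,0],(v-K[1,2])/K[1,1],1.])
    return o+r*(h-o[2])/r[2]
E
python3 - <<'E'
from h import *
a=shot('side');b=shot('top')
cv2.imwrite('pics/a.png',np.vstack([a['img'],b['img']])[:,:,::-1][:,:, :] if 0 else cv2.resize(np.hstack([a['img'],b['img']]),(800,300),interpolation=cv2.INTER_AREA)[:,:,::-1])
cv2.imwrite('pics/side.png',a['img'][:,:,::-1]);cv2.imwrite('pics/top.png',b['img'][:,:,::-1])
s=env.observe();print(s)
for d in(a,b):
  R=cv2.Rodrigues(np.array(d['rvec']))[0];print(-R.T@np.array(d['tvec']).ravel(),R[2])
E
```

```text
{'time_s': 0.1, 'q': array([ 6.36392490e+01,  2.18362505e+01,  7.43787578e+01,  2.52131464e-04,
        8.38583794e+01, -1.23349918e+01]), 'qvel': array([-0.03698404, -0.11999113, -0.08917915,  0.02052156, -0.04834877,
        0.01665049]), 'joint_efforts': array([ 4.00437828e-03, -4.49221301e+01, -2.31654453e+01, -1.34601319e-04,
        3.77516815e-03, -4.30887326e-05]), 'position': array([0.13317208, 0.53336486, 0.23079149]), 'tool_rot': array([[-9.70186670e-01,  2.42358202e-01, -5.72648963e-04],
       [ 2.42358720e-01,  9.70186033e-01, -1.14572707e-03],
       [ 2.77899672e-04, -1.25035560e-03, -9.99999180e-01]]), 'ft_force': array([-0.13728269,  0.17743599, -0.18339364]), 'wrist_torque': array([ 0.02842652, -0.0042865 ,  0.04520373]), 'gripper_force': 0.0, 'grip_width': 0.08499507677559066}
[-0.17184821 -0.9357066   1.09871829] [ 0.46940662  0.62297661 -0.62574562]
[0.35004996 0.02626468 1.72254215] [ 0.12901516 -0.00974488 -0.99159474]
```

View pics/side.png

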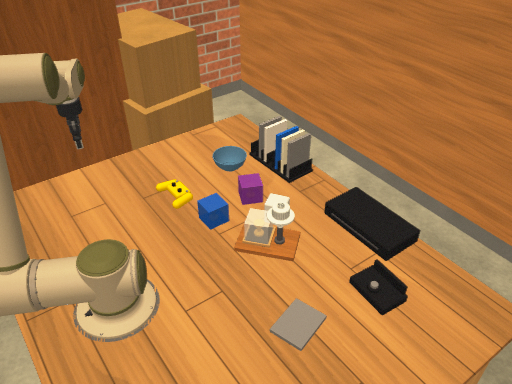

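View pics/top.png

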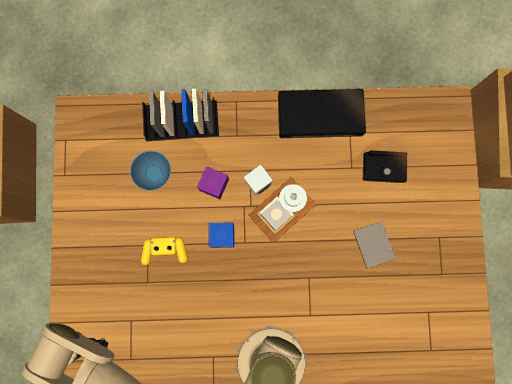

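Candidates for the cube: the clear one with a trophy (side 260,227 / top 277,214) matches. Blue (213,210 / 221,235) and purple (250,188 / 213,182) are look-alikes, and the white-grey box (277,203 / 259,179) is the speaker. The collar is the white disc on the post (side 280,210 / top 292,197). Next I check it in a close crop and measure.

Run:
```python
from h import *
a=shot('side');b=shot('top')
ca=cv2.resize(a['img'][180:270,220:310],(400,400),interpolation=cv2.INTER_CUBIC)
cb=cv2.resize(b['img'][160:250,235:325],(400,400),interpolation=cv2.INTER_CUBIC)
cv2.imwrite('pics/crop.png',np.hstack([ca,cb])[:,:,::-1])
P=pts(b);reg=np.zeros((384,512),bool);reg[160:250,235:325]=1
for lo,hi in((.165,.19),(.14,.165),(.105,.14),(.09,.105),(.08,.09),(.03,.08),(.012,.03)):
    m=reg&(P[...,2]>lo)&(P[...,2]<hi);q=P[m]
    if len(q):
        mm=np.argwhere(m).astype(int)
        print(lo,len(q),'mean',q.mean(0).round(4),'min',q.min(0).round(3),'max',q.max(0).round(3),'zmed',np.median(q[:,2]).round(4),'rect',cv2.minAreaRect((q[:,:2]*1000).astype(np.float32)))
P=pts(a);reg[:]=0;reg[180:270,220:310]=1
print('side')
for lo,hi in((.165,.19),(.14,.165),(.105,.14),(.09,.105)):
    q=P[reg&(P[...,2]>lo)&(P[...,2]<hi)]
    if len(q): print(lo,len(q),q.mean(0).round(4),q.min(0).round(3),q.max(0).round(3),np.histogram(q[:,2],bins=8))
```

```text
0.165 206 mean [ 0.5391 -0.0821  0.1705] min [ 0.512 -0.11   0.165] max [ 0.567 -0.053  0.183] zmed 0.1691 rect ((539.76171875, -83.22911834716797), (55.19407272338867, 53.5670280456543), 61.49055099487305)
0.14 88 mean [ 0.5349 -0.0775  0.1546] min [ 0.499 -0.122  0.14 ] max [ 0.577 -0.041  0.165] zmed 0.1595 rect ((536.8355102539062, -81.99420166015625), (78.88092803955078, 78.54903411865234), 29.123018264770508)
0.105 804 mean [ 0.5082 -0.0466  0.1196] min [ 0.438 -0.126  0.105] max [0.582 0.024 0.14 ] zmed 0.1136 rect ((518.2656860351562, -56.28849792480469), (87.57110595703125, 154.763916015625), 40.582157135009766)
0.09 95 mean [ 5.479e-01 -1.000e-04  9.760e-02] min [ 0.449 -0.074  0.09 ] max [0.648 0.061 0.105] zmed 0.0978 rect ((546.2477416992188, 2.6416168212890625), (208.175537109375, 81.65471649169922), 25.52825927734375)
0.08 383 mean [0.611  0.0288 0.0852] min [ 0.446 -0.068  0.08 ] max [0.66  0.075 0.09 ] zmed 0.0852 rect ((549.673095703125, 2.2004165649414062), (219.08729553222656, 84.17105865478516), 22.957250595092773)
0.03 217 mean [0.5303 0.0027 0.0508] min [ 0.432
[... 663 characters left out ...]
-0.114  0.14 ] [ 0.568 -0.056  0.165] (array([14, 16, 11, 14, 13, 14, 10, 64]), array([0.14007214, 0.14318233, 0.14629251, 0.1494027 , 0.15251289,
       0.15562307, 0.15873326, 0.16184345, 0.16495363]))
0.105 571 [ 0.503  -0.0596  0.1192] [ 0.439 -0.13   0.105] [0.583 0.023 0.14 ] (array([220, 101,   6,   0,   4,  34, 144,  62]), array([0.10500914, 0.10933628, 0.11366342, 0.11799056, 0.1223177 ,
       0.12664485, 0.13097199, 0.13529913, 0.13962627]))
0.09 126 [ 0.4746 -0.0501  0.0994] [ 0.436 -0.097  0.09 ] [0.537 0.02  0.105] (array([14, 10, 10, 12, 13,  8, 15, 44]), array([0.09037561, 0.09220331, 0.094031  , 0.09585869, 0.09768639,
       0.09951408, 0.10134177, 0.10316946, 0.10499716]))
```

View pics/crop.png

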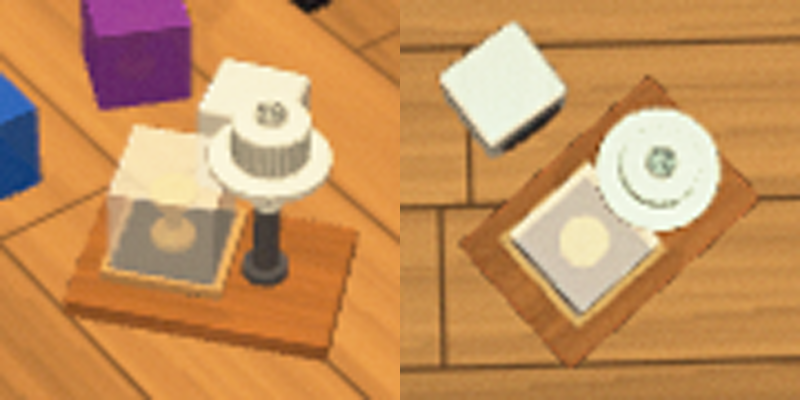

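The crop shows the clear cube with the trophy in its tray, with the collar's flange overhanging its corner edge and the speaker separate behind. The choice is confirmed. Now I refine the axis and heights.

```bash
cat > meas.py <<'E'
from h import *
from scipy.optimize import least_squares
def meas(c=(.538,-.083),names=('top','side')):
    for n in names:
        d=shot(n);P=pts(d);x,y,z=P[...,0]-c[0],P[...,1]-c[1],P[...,2]
        r=np.hypot(x,y)
        f=lambda m:(round(float(np.median(z[m])),4),int(m.sum()))
        print(n,'drumtop',f((r>.014)&(r<.024)&(z>.1)),'flange',f((r>.033)&(r<.041)&(z>.095)&(z<.15)),
          'post',f((r<.007)&(z>.1)))
        # lid: direction away from flange
        L=(r>.055)&(z>.1)&(z<.125)&(P[...,0]>.43)&(P[...,0]<.58)&(P[...,1]<.04)
        print('  lid',f(L),P[L].mean(0).round(4))
        m=(z>.145)&(z<.2)&(r<.035)
        u8=m.astype(np.uint8)
        for nm,mm,h in(('drumtop',(z>np.median(z[(r>.014)&(r<.024)&(z>.1)])-.003)&(z<.2)&(r<.04),None),):
            cs=max(cv2.findContours(mm.astype(np.uint8),0,2)[0],key=cv2.contourArea)
            e=cv2.fitEllipse(cs);hh=np.median(z[(r>.014)&(r<.024)&(z>.1)])
            print('  centre',ray(d,*e[0],hh).round(4),np.round(e[1],1))
    return
if __name__=='__main__': meas()
E
python3 meas.py
```

```text
top drumtop (0.1671, 121) flange (0.1354, 168) post (0.1754, 13)
  lid (0.1099, 448) [ 0.4873 -0.0211  0.1099]
  centre [ 0.5399 -0.0824  0.1671] [16.6 16.9]
side drumtop (0.166, 71) flange (0.1333, 91) post (0.1751, 13)
  lid (0.1081, 333) [ 0.4818 -0.0269  0.1078]
  centre [ 0.5373 -0.0843  0.166 ] [11.3 17. ]
```

Emit:
drive_tool(
  series=[
    [[-0.543, -0.5, 0], -60, 0.085],
    [[-0.543, -0.5, 0], -60, 0.085],
    [[-0.543, -0.5, 0], -60, 0.085],
    [[-0.543, -0.5, 0], -60, 0.085],
    [[-0.543, -0.5, 0], -60, 0.085],
    [[-0.543, -0.5, 0], -60, 0.085],
    [[-0.543, -0.5, 0], -60, 0.085],
    [[-0.543, -0.5, 0], -60, 0.085],
    [[-0.543, -0.5, 0], -60, 0.085],
    [[-0.543, -0.5, 0], -60, 0.085],
    [[-0.543, -0.5, 0], -60, 0.085],
    [[-0.543, -0.5, 0], -60, 0.085],
    [[-0.543, -0.5, 0], -60, 0.085],
    [[-0.543, -0.5, 0], -60, 0.085],
    [[-0.543, -0.5, 0], -60, 0.085],
    [[-0.543, -0.5, 0], -60, 0.085],
    [[-0.543, -0.5, 0], -60, 0.085],
    [[-0.543, -0.5, 0], -60, 0.085],
    [[-0.543, -0.5, 0], -60, 0.085],
    [[-0.543, -0.5, 0], -60, 0.085],
  ],
  newtons=40,
)

```text
time_s: 2.3
position: [0.5384, -0.0819, 0.2317]
tool_rot: [[-0.694, -0.72, 0.0], [-0.72, 0.694, -0.0], [-0.0, -0.0, -1.0]]
ft_force: [-0.2, 0.2, 0.3]
grip_width: 0.0846
gripper_force: 0.0
```

Run:
```python
from h import *
s=env.observe();print(s['time_s'],s['q'].round(1),s['position'].round(4),s['tool_rot'].round(3),s['ft_force'],s['wrist_torque'],env.pinch_z)
```

```text
2.3 [ -21.1   21.2   75.2    0.    83.6 -157.2] [ 0.5384 -0.0819  0.2317] [[-0.694 -0.72   0.   ]
 [-0.72   0.694 -0.   ]
 [-0.    -0.    -1.   ]] [-0.16389612  0.1972146   0.25364157] [0.00933841 0.03369087 0.0033773 ] 0.0187
```

Emit:
drive_tool(
  series=[
    [[0, -0.001, 0.03], 0, 0.085],
    [[0, -0.001, 0.06], 0, 0.085],
    [[0, -0.001, 0.08], 0, 0.085],
    [[0, -0.001, 0.09], 0, 0.085],
    [[0, -0.001, 0.093], 0, 0.085],
    [[0, -0.001, 0.093], 0, 0.085],
    [[0, -0.001, 0.093], 0, 0.06],
    [[0, -0.001, 0.093], 0, 0.04],
    [[0, -0.001, 0.093], 0, 0.04],
    [[0, -0.001, 0.093], 0, 0.04],
    [[0, -0.001, 0.093], 0, 0.04],
    [[0, -0.001, 0.093], 0, 0.04],
  ],
  newtons=40,
)

```text
time_s: 3.5
position: [0.5395, -0.0834, 0.1396]
tool_rot: [[-0.695, -0.719, 0.001], [-0.719, 0.695, 0.0], [-0.001, -0.0, -1.0]]
ft_force: [-4.2, 2.3, 8.3]
grip_width: 0.0546
gripper_force: 41.0
```

Run:
```python
from h import *
s=env.observe();print(s['time_s'],s['q'].round(1),s['position'].round(4),s['ft_force'],s['wrist_torque'],s['gripper_force'])
d=shot('side');cv2.imwrite('pics/g.png',cv2.resize(d['img'][150:260,220:330],(550,550),interpolation=cv2.INTER_CUBIC)[:,:,::-1])
```

```text
3.5 [ -21.2   26.2   83.4    0.    70.3 -157.2] [ 0.5395 -0.0834  0.1396] [-4.21160884  2.34343138  8.25769725] [ 0.46711054  0.57767479 -0.05330819] 41.002382040023804
```

View pics/g.png

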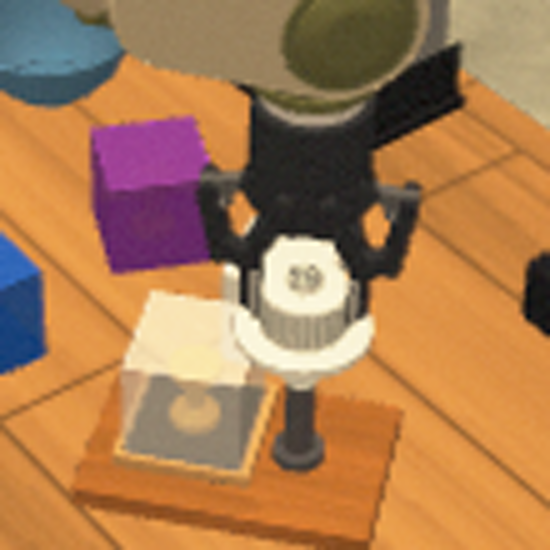

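Gripped: the fingers are on both sides of the drum at (300,300) in the crop, above the flange. I measured a gap of about 17 mm, so contact is at about 245°. First turn: 160° with 11.2 mm of sink.

Emit:
drive_tool(
  series=[
    [[0, 0, 0.0002], 8, 0.04],
    [[0, 0, 0.0007], 16, 0.04],
    [[0, 0, 0.0012], 24, 0.04],
    [[0, 0, 0.0018], 32, 0.04],
    [[0, 0, 0.0023], 40, 0.04],
    [[0, 0, 0.0029], 48, 0.04],
    [[0, 0, 0.0034], 56, 0.04],
    [[0, 0, 0.004], 64, 0.04],
    [[0, 0, 0.0045], 72, 0.04],
    [[0, 0, 0.0051], 80, 0.04],
    [[0, 0, 0.0056], 88, 0.04],
    [[0, 0, 0.0062], 96, 0.04],
    [[0, 0, 0.0068], 104, 0.04],
    [[0, 0, 0.0073], 112, 0.04],
    [[0, 0, 0.0079], 120, 0.04],
    [[0, 0, 0.0084], 128, 0.04],
    [[0, 0, 0.009], 136, 0.04],
    [[0, 0, 0.0096], 144, 0.04],
    [[0, 0, 0.0101], 152, 0.04],
    [[0, 0, 0.0107], 160, 0.04],
  ],
)

```text
time_s: 5.55
position: [0.5399, -0.0823, 0.1285]
tool_rot: [[0.412, 0.911, 0.001], [0.911, -0.412, 0.002], [0.003, 0.0, -1.0]]
ft_force: [1.9, 8.1, 4.2]
grip_width: 0.055
gripper_force: 41.3
```

```bash
cat > st.py <<'E'
from h import *
s=env.observe();R=s['tool_rot'];print(s['time_s'],s['q'].round(1),s['position'].round(4),s['ft_force'].round(1),s['wrist_torque'].round(2),s['grip_width'],s['gripper_force'],'yaw',np.degrees(np.arctan2(R[1,0],R[0,0])).round(1))
E
python3 st.py; python3 meas.py
```

```text
5.55 [-21.2  26.9  84.3   0.2  68.8   3.1] [ 0.5399 -0.0823  0.1285] [1.9 8.1 4.2] [1.39 0.03 0.06] 0.05498601160968712 41.31805121898651 yaw 65.7
top drumtop (0.4269, 167) flange (0.1229, 39) post (0.429, 21)
  lid (0.1082, 49) [0.5021 0.0111 0.1087]Traceback (most recent call last):
  File "meas.py", line 20, in <module>
    if __name__=='__main__': meas()
                             ~~~~^^
  File "meas.py", line 16, in meas
    cs=max(cv2.findContours(mm.astype(np.uint8),0,2)[0],key=cv2.contourArea)
ValueError: max() iterable argument is empty
```

```bash
cat > gap.py <<'E'
from h import *
d=shot('side');P=pts(d);x,y,z=P[...,0]-.537,P[...,1]+.0843,P[...,2];r=np.hypot(x,y)
for nm,m in(('flange',(r>.032)&(r<.042)&(z>.1)&(z<.15)&(y<0)),('drumtop',(r<.025)&(r>.012)&(z>.13)&(z<.18)&(y<-.0)),('lid',(P[...,0]>.445)&(P[...,0]<.50)&(z>.098)&(z<.118)&(P[...,1]<.005)&(r>.055))):
    q=z[m];print(nm,m.sum(),np.percentile(q,[25,50,75]).round(4) if m.any() else '')
E
python3 gap.py
```

```text
flange 87 [0.121  0.1227 0.1242]
drumtop 65 [0.1503 0.1532 0.1553]
lid 235 [0.1059 0.1077 0.1092]
```

Emit:
drive_tool(
  series=[
    [[0.0005, 0, 0.0006], 8, 0.04],
    [[0.001, 0, 0.0011], 16, 0.04],
    [[0.001, 0, 0.0017], 24, 0.04],
    [[0.001, 0, 0.0022], 32, 0.04],
    [[0.001, 0, 0.0028], 40, 0.04],
    [[0.001, 0, 0.0034], 48, 0.04],
    [[0.001, 0, 0.0039], 56, 0.04],
    [[0.001, 0, 0.0045], 64, 0.04],
    [[0.001, 0, 0.0049], 70, 0.04],
    [[0.001, 0, 0.0049], 70, 0.04],
  ],
)

```text
time_s: 6.65
position: [0.5405, -0.0828, 0.1236]
tool_rot: [[0.997, -0.071, 0.002], [-0.071, -0.997, 0.0], [0.002, -0.0, -1.0]]
ft_force: [0.2, 1.4, 4.6]
grip_width: 0.0548
gripper_force: 41.5
```

```bash
python3 st.py; python3 gap.py
```

```text
6.65 [-21.1  27.3  84.6   0.   68.   72.9] [ 0.5405 -0.0828  0.1236] [0.2 1.4 4.6] [ 0.45 -0.03 -0.15] 0.05475437039988494 41.54967784881592 yaw -4.1
flange 103 [0.1159 0.1186 0.1234]
drumtop 33 [0.1455 0.1483 0.151 ]
lid 237 [0.1059 0.1077 0.1097]
```

Emit:
drive_tool(
  series=[
    [[0, 0, 0.0005], 7, 0.04],
    [[0, 0, 0.001], 14, 0.04],
    [[0, 0, 0.001], 14, 0.04],
  ],
)

```text
time_s: 7.0
position: [0.5405, -0.0829, 0.1226]
tool_rot: [[0.951, -0.31, 0.002], [-0.31, -0.951, -0.0], [0.002, -0.0, -1.0]]
ft_force: [-0.5, 1.3, 6.4]
grip_width: 0.0546
gripper_force: 41.8
```

```bash
python3 st.py; python3 gap.py
```

```text
7.0 [-21.1  27.4  84.6   0.   67.9  86.9] [ 0.5405 -0.0829  0.1226] [-0.5  1.3  6.4] [ 0.37  0.06 -0.13] 0.05462874727463018 41.75000488758087 yaw -18.0
flange 103 [0.1148 0.1172 0.1215]
drumtop 23 [0.1463 0.1485 0.1499]
lid 233 [0.1063 0.1079 0.1094]
```

Emit:
drive_tool(
  series=[
    [[0, 0, 0.0003], 4, 0.04],
    [[0, 0, 0.0006], 8, 0.04],
    [[0, 0, 0.0006], 8, 0.04],
  ],
)

```text
time_s: 7.35
position: [0.5405, -0.083, 0.122]
tool_rot: [[0.899, -0.438, 0.002], [-0.438, -0.899, -0.001], [0.002, -0.0, -1.0]]
ft_force: [-0.1, 1.7, 6.3]
grip_width: 0.0548
gripper_force: 41.8
```

```bash
python3 st.py; python3 gap.py
```

```text
7.35 [-21.1  27.4  84.7   0.   67.8  94.8] [ 0.5405 -0.083   0.122 ] [-0.1  1.7  6.3] [ 0.37  0.07 -0.22] 0.054815955836349614 41.75445020198822 yaw -26.0
flange 108 [0.1148 0.1165 0.1204]
drumtop 18 [0.1457 0.148  0.1512]
lid 232 [0.1055 0.1076 0.1087]
```

Emit:
drive_tool(
  series=[
    [[0, 0, 0.0003], 4, 0.04],
    [[0, 0, 0.0006], 8, 0.04],
    [[0, 0, 0.0006], 8, 0.04],
  ],
)

```text
time_s: 7.7
position: [0.5405, -0.0831, 0.1215]
tool_rot: [[0.83, -0.558, 0.002], [-0.558, -0.83, -0.001], [0.002, -0.0, -1.0]]
ft_force: [-1.2, 1.0, 6.5]
grip_width: 0.0553
gripper_force: 41.8
```

```bash
python3 st.py; python3 gap.py
```

```text
7.7 [-21.1  27.4  84.7  -0.   67.7 102.8] [ 0.5405 -0.0831  0.1215] [-1.2  1.   6.5] [ 0.25  0.03 -0.13] 0.055270157702039815 41.807427406311035 yaw -34.0
flange 109 [0.1141 0.1161 0.1203]
drumtop 19 [0.1404 0.1459 0.1488]
lid 235 [0.1053 0.1072 0.1088]
```

Emit:
drive_tool(
  series=[
    [[0, 0, 0.0003], 4, 0.04],
    [[0, 0, 0.0006], 8, 0.04],
    [[0, 0, 0.0006], 8, 0.04],
  ],
)

```text
time_s: 8.05
position: [0.5405, -0.0832, 0.121]
tool_rot: [[0.744, -0.668, 0.002], [-0.668, -0.744, -0.001], [0.002, -0.0, -1.0]]
ft_force: [-1.1, 0.4, 7.6]
grip_width: 0.0548
gripper_force: 41.9
```

```bash
python3 st.py; python3 gap.py
python3 - <<'E'
from h import *
d=shot('side');cv2.imwrite('pics/k.png',cv2.resize(d['img'][170:260,220:310],(600,600),interpolation=cv2.INTER_CUBIC)[:,:,::-1])
E
```

```text
8.05 [-21.2  27.5  84.8  -0.   67.6 110.8] [ 0.5405 -0.0832  0.121 ] [-1.1  0.4  7.6] [ 0.2   0.15 -0.12] 0.054803954629239385 41.85404598712921 yaw -42.0
flange 111 [0.1134 0.1156 0.1286]
drumtop 26 [0.1462 0.1471 0.1483]
lid 236 [0.1055 0.107  0.1085]
```

View pics/k.png

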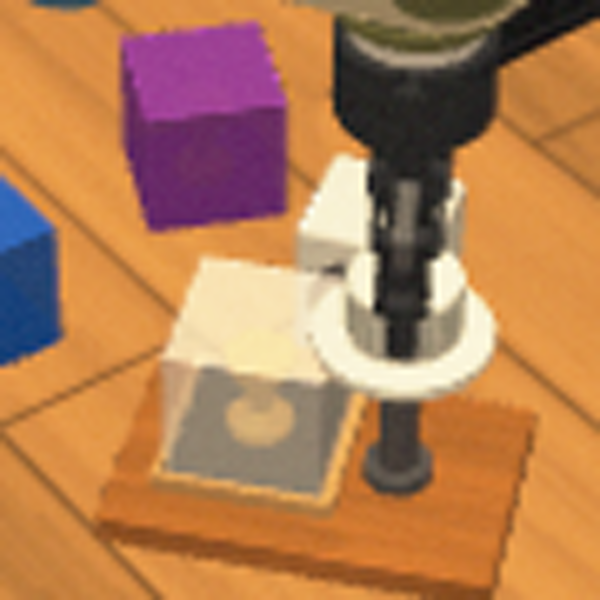

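```bash
cat > lid.py <<'E'
from h import *
o=[];o2=[]
for i in range(8):
    d=shot('side');P=pts(d);z=P[...,2];r=np.hypot(P[...,0]-.537,P[...,1]+.0843)
    # fixed-pixel mask saved first time
    import os
    if not os.path.exists('mask.npy'):
        m=(P[...,0]>.445)&(P[...,0]<.50)&(z>.098)&(z<.118)&(P[...,1]<.005)&(r>.055)
        np.save('mask.npy',cv2.erode(cv2.morphologyEx(m.astype(np.uint8),cv2.MORPH_CLOSE,np.ones((3,3))),np.ones((3,3))))
    M=np.load('mask.npy')>0
    o.append(np.median(z[M]));o2.append(z[M].mean())
print('lid',M.sum(),np.mean(o).round(5),np.std(o).round(5),np.mean(o2).round(5),np.std(o2).round(5))
E
python3 lid.py
```

```text
lid 162 0.10695 0.00024 0.11144 0.00398
```

Emit:
drive_tool(
  series=[
    [[0, 0, 0.0003], 4, 0.04],
    [[0, 0, 0.0006], 8, 0.04],
    [[0, 0, 0.0006], 8, 0.04],
  ],
)

```text
time_s: 8.85
position: [0.5405, -0.0834, 0.1205]
tool_rot: [[0.643, -0.766, 0.002], [-0.766, -0.643, -0.001], [0.002, -0.001, -1.0]]
ft_force: [-2.6, -1.3, 7.6]
grip_width: 0.0551
gripper_force: 41.9
```

```bash
python3 st.py; python3 lid.py;python3 gap.py
```

```text
8.85 [-21.2  27.5  84.8  -0.   67.6 118.8] [ 0.5405 -0.0834  0.1205] [-2.6 -1.3  7.6] [ 0.07  0.19 -0.14] 0.05512723241568932 41.9035667181015 yaw -50.0
lid 162 0.10668 0.0002 0.10882 0.00299
flange 114 [0.1135 0.1151 0.13  ]
drumtop 34 [0.1446 0.1464 0.1477]
lid 227 [0.1044 0.1062 0.1077]
```

Emit:
drive_tool(
  series=[
    [[0, 0, 0.0003], 4, 0.04],
    [[0, 0, 0.0006], 8, 0.04],
    [[0, 0, 0.0006], 8, 0.04],
  ],
)

```text
time_s: 9.6
position: [0.5404, -0.0835, 0.1199]
tool_rot: [[0.531, -0.848, 0.002], [-0.848, -0.531, -0.002], [0.002, -0.001, -1.0]]
ft_force: [-2.1, -2.3, 9.6]
grip_width: 0.0548
gripper_force: 42.0
```

```bash
python3 st.py; python3 lid.py;for i in 1 2 3 4; do python3 gap.py|grep lid; done
```

```text
9.6 [-21.2  27.6  84.8  -0.   67.5 126.8] [ 0.5404 -0.0835  0.1199] [-2.1 -2.3  9.6] [-0.02  0.33 -0.18] 0.05482685268257773 41.969343423843384 yaw -57.9
lid 162 0.10618 0.00015 0.10994 0.00307
lid 231 [0.1041 0.1062 0.1078]
lid 232 [0.1045 0.1064 0.1077]
lid 225 [0.1044 0.1061 0.1077]
lid 224 [0.1044 0.1062 0.1076]
```

Emit:
drive_tool(
  series=[
    [[0, 0, 0.0002], 3, 0.04],
    [[0, 0, 0.0004], 6, 0.04],
    [[0, 0, 0.0004], 6, 0.04],
  ],
)

```text
time_s: 10.5
position: [0.5403, -0.0836, 0.1195]
tool_rot: [[0.44, -0.898, 0.002], [-0.898, -0.44, -0.002], [0.002, -0.001, -1.0]]
ft_force: [-2.7, -1.3, 8.0]
grip_width: 0.0548
gripper_force: 42.0
```

```bash
python3 st.py; python3 lid.py;for i in 1 2 3 4; do python3 gap.py|grep lid; done
```

```text
10.5 [-2.120e+01  2.760e+01  8.490e+01 -1.000e-01  6.740e+01  1.328e+02] [ 0.5403 -0.0836  0.1195] [-2.7 -1.3  8. ] [-0.08  0.44 -0.11] 0.05481369322278952 42.008328437805176 yaw -63.9
lid 162 0.10593 0.00027 0.10665 0.00189
lid 221 [0.1038 0.1054 0.1072]
lid 223 [0.1045 0.1058 0.1072]
lid 222 [0.1039 0.1055 0.1075]
lid 230 [0.1041 0.1058 0.1072]
```

Lid sink is now about 2.0 mm. I release and back off.

Emit:
drive_tool(
  series=[
    [[0, 0, 0], 0, 0.06],
    [[0, 0, 0], 0, 0.07],
    [[0, 0, 0], 0, 0.085],
    [[0, 0, 0], 0, 0.085],
    [[0, 0, 0], 0, 0.085],
    [[0, 0, 0], 0, 0.085],
    [[0, 0, -0.01], 0, 0.085],
    [[0, 0, -0.03], 0, 0.085],
    [[0, 0, -0.06], 0, 0.085],
    [[0, 0, -0.1], 0, 0.085],
    [[0, 0, -0.14], 0, 0.085],
    [[0.05, 0, -0.15], 0, 0.085],
    [[0.1, 0, -0.15], 0, 0.085],
    [[0.14, 0, -0.15], 0, 0.085],
    [[0.15, 0, -0.15], 0, 0.085],
    [[0.15, 0, -0.15], 0, 0.085],
  ],
)

```text
time_s: 12.7
position: [0.6058, -0.2189, 0.268]
tool_rot: [[0.437, -0.9, -0.0], [-0.9, -0.437, 0.0], [-0.0, 0.0, -1.0]]
ft_force: [0.2, 0.5, 0.1]
grip_width: 0.0849
gripper_force: 0.0
```

```bash
python3 st.py; python3 lid.py;for i in 1 2 3 4; do python3 gap.py; done; python3 meas.py
python3 - <<'E'
from h import *
a=shot('side')['img'][150:290,190:330];b=shot('top')['img'][140:280,200:340]
cv2.imwrite('pics/end.png',cv2.resize(np.hstack([a,b]),(800,400),interpolation=cv2.INTER_CUBIC)[:,:,::-1])
E
```

```text
12.7 [-30.4  30.7  53.4   0.   95.9 123.7] [ 0.6058 -0.2189  0.268 ] [0.2 0.5 0.1] [ 0.01  0.03 -0.01] 0.08490440274942572 0.0 yaw -64.1
lid 162 0.10623 0.00017 0.10997 0.0043
flange 90 [0.1112 0.1131 0.1147]
drumtop 60 [0.1437 0.1453 0.1474]
lid 223 [0.1046 0.1065 0.1077]
flange 93 [0.1115 0.1132 0.1155]
drumtop 61 [0.1428 0.1453 0.1466]
lid 224 [0.1041 0.1062 0.1076]
flange 85 [0.1111 0.1134 0.1149]
drumtop 69 [0.1438 0.1456 0.1475]
lid 222 [0.104  0.1059 0.1073]
flange 84 [0.1116 0.1138 0.1146]
drumtop 63 [0.1435 0.1451 0.1472]
lid 230 [0.1042 0.1059 0.1074]
top drumtop (0.1479, 123) flange (0.1156, 164) post (0.1774, 14)
  lid (0.1081, 440) [ 0.4874 -0.0214  0.1081]
  centre [ 0.5401 -0.0814  0.1479] [15.9 16.5]
side drumtop (0.1453, 67) flange (0.1142, 84) post (0.1743, 13)
  lid (0.1061, 320) [ 0.4835 -0.0266  0.1061]
  centre [ 0.5399 -0.0818  0.1453] [14.3 16.5]
```

View pics/end.png

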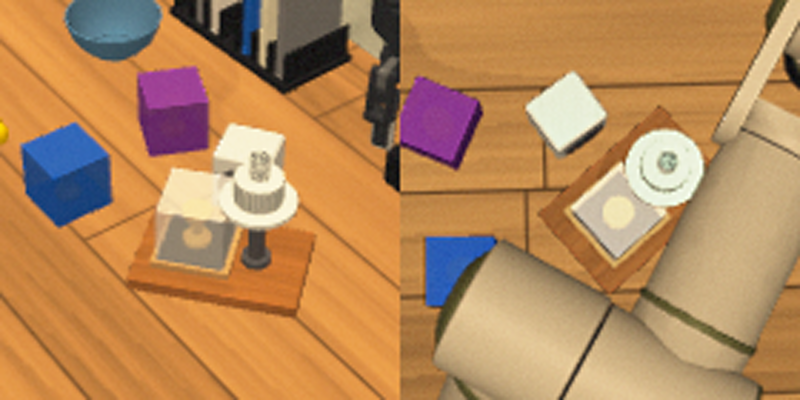

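The view from both cameras shows the collar seated on the lid (side 258,195), nothing else moved, and the gripper clear. The lid has sunk about 1.8 mm compared with the first pictures. That is as asked, so I hand in.

```bash
python3 -c "
from rig import env
print(env.close_job())"
```

```text
the job is handed in; nothing more can be done
None
```

I screwed the collar down about 290° in one grasp until its flange bore on the cube's lid, let go, and handed the job in at about 13 s. The cameras put the squeeze at 1.6 to 2.0 mm, though the collar's total travel suggests it could be nearer 3 mm; the stand, speaker and other things near it looked unmoved in the last pictures.

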